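# Clear the counter grain mill and hold its chute flap half open

## Task

Empty the grain mill for cleaning: take its crank knob and turn the crank one full turn clockwise (seen from above), back to where it stood, and let go of it. Then, with the fingers, press the square thumb plate at the mill's side half way down, until its top is level with the two little posts beside it (12 mm), never all the way down, and finish while still holding it there so the chute can be brushed out. Leave the round button on the other side and everything else on the counter alone.

Things in the scene. Friction and masses are not known exactly. Their poses are not given: they have to be found in the camera images.
- mill: The grain mill, fixed to the counter: square wooden case 190 (x) x 170 (y) x 100 mm high, on it a round aluminium hopper up to 152 mm high and 148 mm across. Origin: centre of its underside, at counter height; its own -x side is the front with the chute, z up. It stands anywhere about the middle of the counter, turned up to 0.45 rad either way
- crank_axis (a point): Point on the crank's vertical axle (fixed, the mill's middle), at the height of the middle of the knob, 198 mm above the counter
- crank_grip (a point): Middle of the crank's upright wooden knob: a round peg 25 mm across and 50 mm tall (172 to 222 mm above the counter) which spins freely on its pin, 60 mm from the axle. The flat steel crank arm (20 mm wide, top at 167 mm) lies under it; the hub in the middle ends at 169 mm
- crank (a joint): Crank angle in rad, growing clockwise seen from above; one full turn is +6.283. At 0 the knob lies on the mill's -x side. It starts anywhere from 0 to 5 rad, has no stop within reach, needs about 4 N at the knob and stays where it is left
- plate_top (a point): Centre of the top face of the square aluminium thumb plate, 46 x 46 mm and 9 mm thick, on a sprung stem; the top is 79 mm above the counter when up. It sits on a wooden block (90 mm along the mill's x, 108 mm along its y, 45 mm high) against the mill's +y or -y side, 150 mm from the mill's middle; which side varies. It moves straight down
- plate (a joint): Travel of the thumb plate in m: 0 up, 0.012 half way (wanted), 0.024 all the way down. It springs back: 4 N to start moving, 7 N at half way, 10 N at the bottom
- plate_unit: The wooden block under the square thumb plate, with the plate on it. Origin: centre of its underside, straight under the plate; axes parallel to the mill's
- post_top (a point): Top of one of the two fixed steel posts (8 mm thick), 67 mm above the counter, that stand 34 mm either side of the plate's centre along the mill's x; level with the plate's top when that is half way down
- button_top (a point): Centre of the top of the round aluminium button, 46 mm across, on a like wooden block without posts against the mill's opposite side; 79 mm high (its disc is 9 mm thick) and sprung the same. Not to be pressed
- button (a joint): Travel of the round button in m, 0 up to 0.024; to be left at 0
- tin: Bystander: open steel tin, 72 mm across, 62 mm high, in front of the mill's chute. Origin: centre of its underside
- brush: Bystander: wooden hand brush 200 mm long, lying behind the mill, under 45 mm high. Origin: on its underside, about the middle
- jar: Bystander: glass jar 56 mm across, 75 mm high, behind the mill's +y side. Origin: centre of its underside
- spatula: Bystander: spatula 170 mm long lying flat in front of the mill's -y side, under 30 mm high. Origin: on its underside, about the middle
- loaf_b: Bystander: loose loaf 190 x 80 x 70 mm, the nearer one to the mill of two in the wooden tray (walls 45 mm high) to the robot's right. Origin: centre of its underside
- bottle: Bystander: amber bottle 54 mm across, 150 mm high, beyond the mill. Origin: centre of its underside
- mouse: Bystander: round black computer mouse 62 mm across, 35 mm high, to the robot's left. Origin: centre of its underside
Things that resemble listed ones, but are neither listed nor needed, are in the scene too. Leave any blue or turquoise look-alike of the part that bears button_top alone. What is shaped like the plate_unit but purple is not meant.

How it is judged:
By the outcome, as a careful person would: the job done as asked, in the order asked, and still so for the second after the job is handed in, while the arm keeps its last pose, push and grip.
It also fails if it takes over 54 s, if anything falls off the work surface, if the arm or the gripper's body presses on something with over 40 N, if the wrist force passes 120 N, or if a joint passes its speed limit or range.

## Robot

A 6-joint arm with a two-finger parallel gripper is mounted at the origin on the work surface. World frame = base frame: x ahead of the robot, y to its left, z up, the work surface at z = 0. Lengths are in m, angles in degrees, forces in N, time in s.
With the tool pointing down it reaches from about 0.35 to 0.875 m from the base axis. Payload 4.2 kg.
Tool frame: the origin (TCP) lies midway between the tips of the shut fingers; the grasp point (between the pads) lies 19 mm behind it; z points along the fingers, y is the direction in which the jaws open and shut (so a half turn about z gives the same grasp; the last joint's range is limited). The gripper opens to 87 mm and grips with 3 to 60 N. Pads are 19 mm wide; open, the fingers measure 117 mm over their backs; the gripper's body (75 mm by 190 mm) begins 51 mm behind the grasp point.
Start: joints at [82.54, 22.042, 0.453, 0, -68.411, -14.817], TCP at [0.237, 0.578, 0.223] pointing down, gripper open.
Joint ranges: [-179.83, 179.83], [-69.29, 118.12], [-61.27, 80.66], [-181.25, 117.63], [-171.15, -9.14], [-177.46, 177.46]. Speed limits (degrees/s): [159.86, 159.86, 180, 180, 180, 180].

## Interface

Orientations are given as a 3x3 rotation matrix whose columns are the frame's x, y, z axes.
In Python, from station import sense, capture, finish_job gives the robot as it stands. The module is installed in compiled form; this text tells all that it offers.
- The arm moves only by the shell command python3 -m jog 'ROWS' [OPENING]. ROWS is JSON, a list of rows, each a list of 6 numbers: the shift along the tool's x, y, z in cm, then the turn, a rotation vector about the tool's x, y, z in degrees. In form: [[dx, dy, dz, wx, wy, wz], ...]. A call has exactly 5 rows; each row shifts and turns the commanded pose from where the row before left it, along the tool's axes as they then stand; what a row does not reach is not made up. A row lasts 1/12 s, in which the tool goes at most 41.7 mm and 7.16 degrees, less where a joint would pass 70% of its speed; a pose out of reach is approached as far as the arm can. A call is refused whole if a number of a shift passes 4.17 or a number of a turn 7.16, either way. A call with a gripper value outside its range is refused whole. OPENING is the finger opening in cm, from 0 to 8.7, set as the call begins (- or left out, the last holds). The fingers move at their own pace and stop on an object; the grip force is fixed at half the most. Time passes only in rows, so rows that do not move let the fingers close, or fill a call up. It gives the time, the measured TCP pose, the force and the opening at its end, in the units of the state.
- sense(): the state, without advancing time (a new reading comes with each control period).
- capture(name): name is "scene" or "top"; returns a dict with "frame" (400x640x3 uint8, red, green, blue), "fx", "fy", "cx", "cy" (pixels), "dist" ([k1, k2, p1, p2, k3] as OpenCV has them; the pictures are not rectified), "world_to_cam" (4x4, takes a point from world to camera coordinates). Camera axes: x right, y up, looking along -z (the intrinsics and any distortion apply to the point x, -y, -z); pixel columns grow to the right and rows downward; lengths in m; the calibration is good to about 2 mm. A picture is of the moment at which its call begins. There is no depth.
- finish_job(): hands the job in, once; it reports no verdict.
The state is a dict: "time_s": time; "joints": joint angles; "joint_velocities": joint speeds; "effort": joint torques, N m; "tcp_pos": TCP position; "ee_rot": TCP orientation; "wrist_force": force on the tool from outside, world axes, zero at the start; "moment": the same for the moment, N m; "gripper_width": opening from 0.0 (shut) to 1.0 (fully open).
Only numpy, scipy, OpenCV 4.12 (cv2) and the standard library are available. Lean on these libraries where they do the work, as an engineer would, in place of code of your own. Each camera call takes 0.05 s, during which the arm holds its last target.

## Working session

There is one attempt and no reset: what is moved stays moved. The work goes in short steps, Python scripts to look and compute and a shell command to move; the robot and the scene stay as the last step left them, time stands still between calls to the robot, and variables do not carry over. Pictures are saved under pics/ and viewed, and the job is handed in when it is done.

```bash
mkdir -p pics; ls; python3 - <<'E'
from station import sense,capture
import cv2,numpy as np
s=sense();print(s)
for n in("scene","top"):
    c=capture(n);cv2.imwrite(f"pics/{n}0.png",c["frame"][:,:,::-1]);c2={k:v for k,v in c.items() if k!="frame"};print(c2)
E
```

```text
pics
{'time_s': 0.0, 'joints': array([ 8.25409303e+01,  2.20900116e+01,  3.79294429e-01, -2.72185059e-02,
       -6.84106139e+01, -1.48168605e+01]), 'joint_velocities': array([ 0.1284923 ,  0.03891252, -0.01423846,  0.03418639,  0.07964705,
        0.02031104]), 'effort': array([ 7.05435432e-04, -3.90663600e+01,  1.87406230e+01,  4.21993285e+00,
        1.09961358e-02, -1.93652959e-04]), 'tcp_pos': array([0.23667675, 0.57780432, 0.22146877]), 'ee_rot': array([[ 9.25302635e-01, -3.79228856e-01, -7.12887850e-04],
       [-3.79229509e-01, -9.25300388e-01, -2.04232411e-03],
       [ 1.14872831e-04,  2.16011599e-03, -9.99997660e-01]]), 'wrist_force': array([-0.51250707,  0.53908532,  0.984967  ]), 'moment': array([ 0.0318417 , -0.01630612,  0.0211105 ]), 'gripper_width': 0.9982119206614778}
{'fx': 446.52237217024833, 'fy': 446.52237217024833, 'cx': 314.4022236692844, 'cy': 194.90928820620704, 'dist': array([-0.00514858,  0.        ,  0.        ,  0.        ,  0.        ]), 'world_to_cam': array([[ 1.79492195e-01,  9.83757728e-01,  1.81234795e-03,
        -7.94154019e-02],
       [-6.14441834e-01,  1.10669298e-01,  7.81161660e-01,
         1.93144206e-01],
       [ 7.68273249e-01, -1.41326004e-01,  6.24326177e-01,
        -2.19111636e+00],
       [ 0.00000000e+00,  0.00000000e+00,  0.00000000e+00,
         1.00000000e+00]])}
{'fx': 388.4513374501643, 'fy': 388.4513374501643, 'cx': 317.8581785413749, 'cy': 195.0879642303062, 'dist': array([-0.01312753,  0.        ,  0.        ,  0.        ,  0.        ]), 'world_to_cam': array([[-0.01489928, -0.99987772, -0.00475014, -0.01205615],
       [ 0.99291908, -0.01535521,  0.1177961 , -0.5234696 ],
       [-0.11785463, -0.00296143,  0.99302644, -1.32875909],
       [ 0.        ,  0.        ,  0.        ,  1.        ]])}
```

View pics/scene0.png

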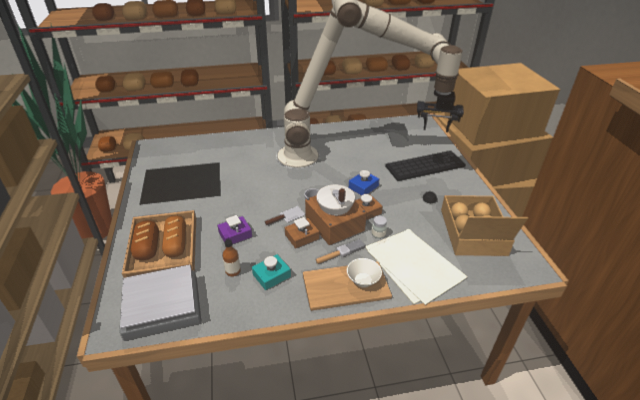

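View pics/top0.png

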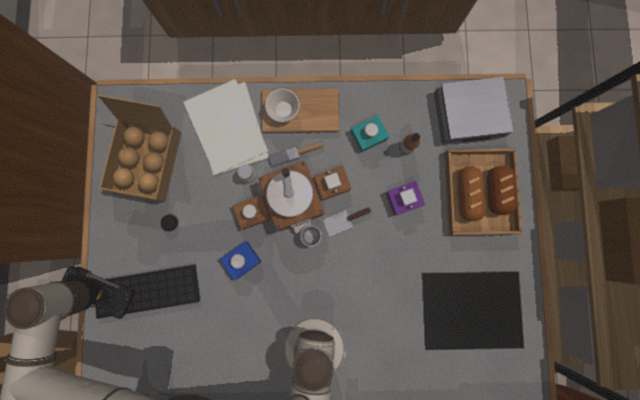

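```bash
python3 - <<'E'
import cv2
a=cv2.imread("pics/top0.png")[130:260,215:435];cv2.imwrite("pics/topc0.png",cv2.resize(a,None,fx=3.6,fy=3.6,interpolation=cv2.INTER_CUBIC))
a=cv2.imread("pics/scene0.png")[160:280,210:410];cv2.imwrite("pics/scenec0.png",cv2.resize(a,None,fx=4,fy=4,interpolation=cv2.INTER_CUBIC))
E
```

```text
(no output)
```

View pics/topc0.png

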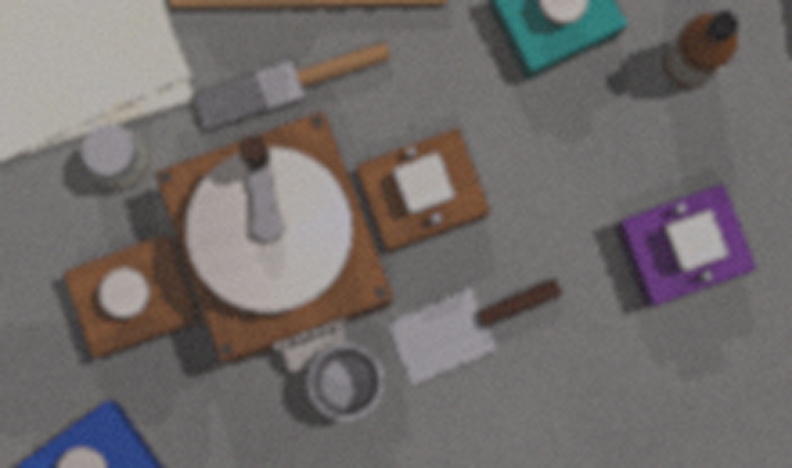

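View pics/scenec0.png

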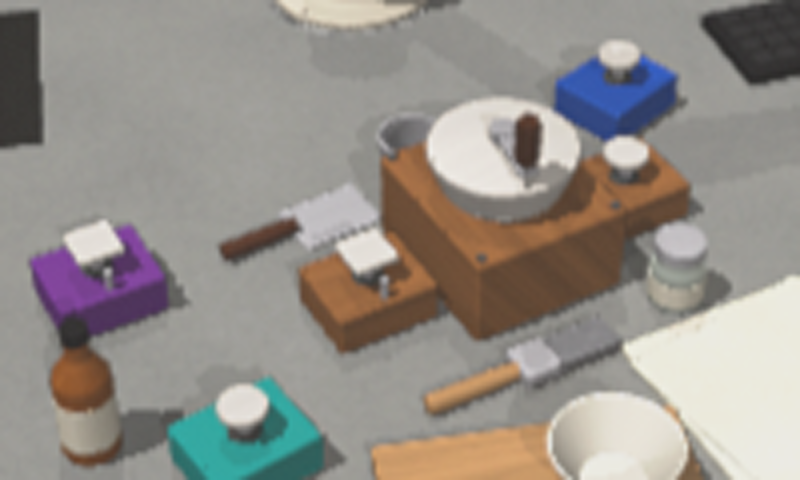

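Candidates for the plate, in top-view pixels: the wooden square at (332,181) and the purple look-alike at (409,197). Round buttons are the wooden one at (249,211), which is the one not to press, and the blue (237,261) and teal (371,131) look-alikes. By the description I choose the square aluminium plate with two posts on the wooden block, at (332,181). The knob is the brown peg at (286,172). Next I measure them.

```bash
cat > h.py <<'E'
import cv2,numpy as np
from station import sense,capture
def ray(c,uv):
    K=np.array([[c["fx"],0,c["cx"]],[0,c["fy"],c["cy"]],[0,0,1]])
    p=cv2.undistortPoints(np.array([[uv]],float),K,c["dist"])[0,0]
    d=np.array([p[0],-p[1],-1.]);R=c["world_to_cam"][:3,:3];t=c["world_to_cam"][:3,3]
    return -R.T@t,R.T@d
def onz(c,uv,z):
    o,d=ray(c,uv);return o+d*(z-o[2])/d[2]
def two(c1,u1,c2,u2):
    o1,d1=ray(c1,u1);o2,d2=ray(c2,u2)
    A=np.stack([d1,-d2],1);s=np.linalg.lstsq(A,o2-o1,rcond=None)[0]
    a=o1+s[0]*d1;b=o2+s[1]*d2;return (a+b)/2,np.linalg.norm(a-b)
def proj(c,P):
    q=c["world_to_cam"][:3,:3]@np.array(P)+c["world_to_cam"][:3,3]
    return c["cx"]+c["fx"]*q[0]/-q[2],c["cy"]+c["fy"]*-q[1]/-q[2]
def blobs(img,box,thr):
    x0,y0,x1,y1=box;g=thr(cv2.cvtColor(img[y0:y1,x0:x1],cv2.COLOR_RGB2HSV).astype(int)).astype(np.uint8)
    n,l,s,ce=cv2.connectedComponentsWithStats(g)
    return [(s[i,4],(ce[i]+[x0,y0]).round(2),s[i,:4]+[x0,y0,0,0]) for i in range(1,n) if s[i,4]>20]
E
python3 - <<'E'
from h import *
t=capture("top");s=capture("scene")
w=lambda h:(h[...,1]<60)&(h[...,2]>150)
for b in [(322,170,345,193),(238,200,262,222),(262,165,318,220)]:
    for x in blobs(t["frame"],b,w):print("top",x)
for b in [(292,214,313,230),(358,192,378,207),(315,182,360,218)]:
    for x in blobs(s["frame"],b,w):print("scene",x)
k=lambda h:(h[...,2]<95)&(h[...,1]>70)
for x in blobs(t["frame"],(278,165,293,180),k):print("knob top",x)
for x in blobs(s["frame"],(332,183,352,208),k):print("knob scene",x)
E
```

```text
top (np.int32(154), array([332.48, 180.25]), array([325, 173,  16,  15]))
top (np.int32(120), array([249.08, 210.68]), array([243, 205,  13,  12]))
top (np.int32(1273), array([290.47, 195.34]), array([268, 171,  45,  45]))
scene (np.int32(167), array([299.7 , 220.23]), array([292, 214,  17,  15]))
scene (np.int32(75), array([366.07, 197.47]), array([361, 194,  11,   8]))
scene (np.int32(698), array([332.78, 195.02]), array([315, 182,  40,  28]))
knob top (np.int32(38), array([284.61, 170.37]), array([281, 167,   8,   7]))
knob scene (np.int32(45), array([341.42, 195.  ]), array([339, 189,   6,  12]))
```

```bash
python3 - <<'E'
from h import *
t=capture("top");s=capture("scene")
w=lambda h:(h[...,1]<60)&(h[...,2]>190)
for b in [(290,214,316,232),(358,190,378,207)]:
    for x in blobs(s["frame"],b,w):print("scene",x)
P=onz(t,(332.48,180.25),.079);B=onz(t,(249.08,210.68),.079)
print("plate",P,"button",B,np.linalg.norm(P-B))
M=(P+B)/2; d=(B-P)[:2]; yaw=np.arctan2(-d[0],d[1]);print("mid",M,"yaw",yaw)
H=onz(t,(268+22.5,171+22.5),.152);print("hopper",H)
for z in (.197,.222):print("knob top z",z,onz(t,(284.9,170.3),z))
print("knob scene z.197",onz(s,(341.4,195),.197), two(t,(284.61,170.37),s,(341.42,193)))
k=onz(t,(284.9,170.3),.21)[:2]
v=k-M[:2];print("r",np.linalg.norm(v),"dir",np.degrees(np.arctan2(v[1],v[0])))
print("predict plate in scene",proj(s,P),proj(s,B))
for z in(.067,):
  for px in [(415/3.6+214,152/3.6+130),(435/3.6+214,218/3.6+130)]:print("post",onz(t,px,z))
E
```

```text
scene (np.int32(28), array([295.39, 214.71]), array([290, 214,  14,   4]))
scene (np.int32(97), array([301.06, 222.05]), array([294, 217,  15,  11]))
scene (np.int32(64), array([366.05, 197.42]), array([361, 194,  11,   8]))
plate [ 0.5674067  -0.07046845  0.079     ] button [0.46828523 0.21197708 0.079     ] 0.2993335004090642
mid [0.51784596 0.07075432 0.079     ] yaw 0.33751209358264145
hopper [0.51530342 0.06680162 0.152     ]
knob top z 0.197 [0.58233469 0.08034053 0.197     ]
knob top z 0.222 [0.57770349 0.07813699 0.222     ]
knob scene z.197 [0.57887413 0.07517415 0.197     ] (array([0.57974446, 0.07753882, 0.20704518]), np.float64(0.005672262397963513))
r 0.06265164815270585 dir 7.7423771516631605
predict plate in scene (np.float64(302.09298814472055), np.float64(221.6549223548211)) (np.float64(366.9690443694868), np.float64(197.23031739526922))
post [ 0.59731574 -0.06045446  0.067     ]
post [ 0.53361347 -0.07823282  0.067     ]
```

Everything agrees with the sizes given. The plate and button are 299 mm apart, where 300 is expected. The axle is at about (0.517, 0.069), the mill yaw is about 19.3°, and the knob sits 61 mm from the axle at about 7° in world angle. I'll use one tool orientation throughout, with the jaws along the mill's x axis, so the gripper body clears the hopper at the plate.

```bash
python3 -m jog '[[0,0,-1.6,0,0,7],[0,0,-1.6,0,0,7],[0,0,-1.6,0,0,7],[0,0,-1.6,0,0,7],[0,0,-1.6,0,0,7]]' 8.7; python3 -m jog '[[0,0,0,0,0,4.5],[0,0,0,0,0,4.5],[0,0,0,0,0,4.4],[0,0,0,0,0,0],[0,0,0,0,0,0]]'
cat >> h.py <<'E'
def to(P):
    s=sense();R=s["ee_rot"];print("tcp",s["tcp_pos"].round(4),"t",round(s["time_s"],2),"yaw_y",np.degrees(np.arctan2(R[1,1],R[0,1])).round(2),"z",R[:,2].round(4),"F",s["wrist_force"].round(1),"w",round(s["gripper_width"],3))
    d=R.T@(np.array(P)-s["tcp_pos"])*100;print("delta tool cm",d.round(2));return d
E
python3 -c "
from h import *
to((.578,.077,.30))"
```

```text
time_s: 0.72
tcp_pos: [0.2369, 0.5782, 0.3032]
ee_rot: [[0.535, -0.845, -0.0], [-0.845, -0.535, -0.0], [0.0, 0.0, -1.0]]
wrist_force: [-0.2, 0.5, 0.3]
gripper_width: 0.999
time_s: 1.13
tcp_pos: [0.2369, 0.5783, 0.3024]
ee_rot: [[0.333, -0.943, -0.0], [-0.943, -0.333, -0.0], [0.0, 0.0, -1.0]]
wrist_force: [0.0, 0.0, 0.2]
gripper_width: 0.998
tcp [0.2369 0.5783 0.3024] t 1.13 yaw_y -160.56 z [-1.e-04 -2.e-04 -1.e+00] F [0.  0.  0.2] w 0.998
delta tool cm [ 58.62 -15.49   0.25]
```

```bash
for i in 1; do :; done
python3 -m jog '[[2.93,-0.77,0,0,0,0],[2.93,-0.77,0,0,0,0],[2.93,-0.77,0,0,0,0],[2.93,-0.77,0,0,0,0],[2.93,-0.77,0,0,0,0]]' >/dev/null
python3 -m jog '[[2.93,-0.77,0,0,0,0],[2.93,-0.77,0,0,0,0],[2.93,-0.77,0,0,0,0],[2.93,-0.77,0,0,0,0],[2.93,-0.77,0,0,0,0]]' >/dev/null
python3 -m jog '[[2.93,-0.77,0,0,0,0],[2.93,-0.77,0,0,0,0],[2.93,-0.77,0,0,0,0],[2.93,-0.77,0,0,0,0],[2.93,-0.77,0,0,0,0]]' >/dev/null
python3 -m jog '[[2.93,-0.77,0,0,0,0],[2.93,-0.77,0,0,0,0],[2.93,-0.77,0,0,0,0],[2.93,-0.77,0,0,0,0],[0,0,0,0,0,0]]' 
python3 - <<'E'
from h import *
to((.578,.077,.25))
cv2.imwrite("pics/s1.png",cv2.resize(capture("scene")["frame"][80:280,210:410,::-1],None,fx=3,fy=3,interpolation=cv2.INTER_CUBIC))
E
```

```text
time_s: 2.8
tcp_pos: [0.5611, 0.0979, 0.3019]
ee_rot: [[0.328, -0.945, -0.0], [-0.945, -0.328, -0.001], [0.001, 0.001, -1.0]]
wrist_force: [0.3, -0.6, 0.3]
gripper_width: 1.001
tcp [0.5611 0.0979 0.3019] t 2.8 yaw_y -160.85 z [-3.0e-04 -1.4e-03 -1.0e+00] F [ 0.3 -0.6  0.3] w 1.001
delta tool cm [ 2.52 -0.92  5.2 ]
```

View pics/s1.png

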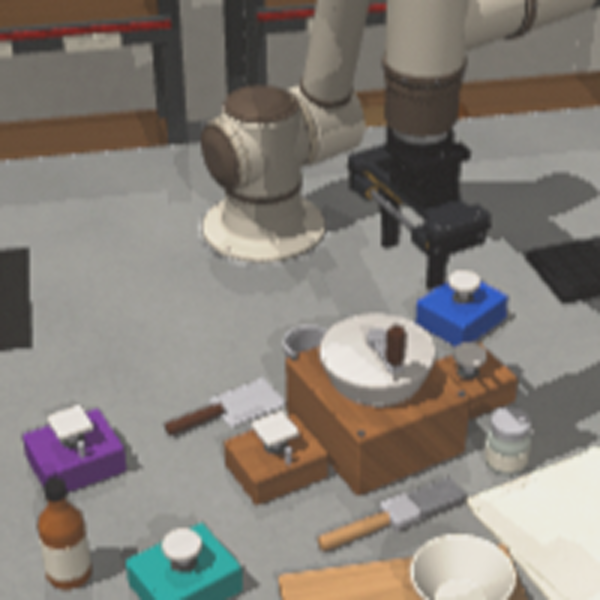

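The view shows the gripper short of the knob, which is at crop (396,345). The way down is clear.

```bash
python3 -m jog '[[1.26,-0.46,0,0,0,0],[1.26,-0.46,0,0,0,0],[0,0,2,0,0,0],[0,0,2,0,0,0],[0,0,1.2,0,0,0]]' >/dev/null
python3 -m jog '[[0,0,0,0,0,0],[0,0,0,0,0,0],[0,0,0,0,0,0],[0,0,0,0,0,0],[0,0,0,0,0,0]]' >/dev/null
python3 - <<'E'
from h import *
to((.578,.077,.181))
cv2.imwrite("pics/s2.png",cv2.resize(capture("scene")["frame"][120:240,280:400,::-1],None,fx=5,fy=5,interpolation=cv2.INTER_CUBIC))
E
```

```text
tcp [0.5767 0.081  0.2518] t 3.68 yaw_y -160.65 z [ 2.2e-03  7.0e-04 -1.0e+00] F [-0.1 -0.2 -0.3] w 0.999
delta tool cm [0.42 0.02 7.08]
```

View pics/s2.png

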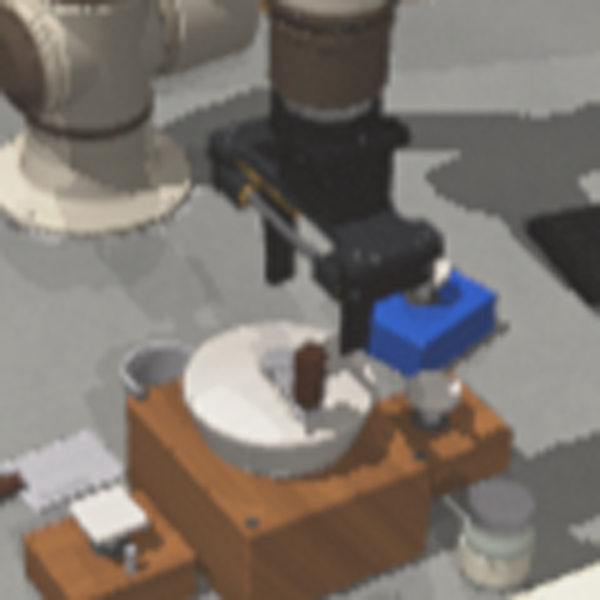

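```bash
python3 - <<'E'
from h import *
s=capture("scene");print(proj(s,(.5767,.081,.2518)),proj(s,(.578,.077,.197)),proj(s,(.578,.077,.222)))
E
python3 -m jog '[[0.42,0,1.4,0,0,0],[0,0,1.4,0,0,0],[0,0,1.4,0,0,0],[0,0,1.4,0,0,0],[0,0,1.4,0,0,0]]'
python3 -m jog '[[0,0,0,0,0,0],[0,0,0,0,0,0],[0,0,0,0,0,0],[0,0,0,0,0,0],[0,0,0,0,0,0]]'
```

```text
(np.float64(343.45105843269965), np.float64(182.52034719407956)) (np.float64(341.83286820198566), np.float64(194.79807463931297)) (np.float64(342.10975518117164), np.float64(189.41198479273723))
time_s: 4.2
tcp_pos: [0.5778, 0.0768, 0.1804]
ee_rot: [[0.331, -0.944, 0.001], [-0.944, -0.331, 0.0], [0.0, -0.001, -1.0]]
wrist_force: [-0.9, -0.1, 0.6]
gripper_width: 0.995
time_s: 4.62
tcp_pos: [0.5782, 0.0769, 0.1817]
ee_rot: [[0.331, -0.944, 0.002], [-0.944, -0.331, 0.001], [-0.0, -0.002, -1.0]]
wrist_force: [0.1, -0.4, 0.1]
gripper_width: 1.0
```

The TCP and knob projections match the picture. Now I close on the knob.

```bash
python3 -m jog '[[0,0,0,0,0,0],[0,0,0,0,0,0],[0,0,0,0,0,0],[0,0,0,0,0,0],[0,0,0,0,0,0]]' 1.5
python3 -m jog '[[0,0,0,0,0,0],[0,0,0,0,0,0],[0,0,0,0,0,0],[0,0,0,0,0,0],[0,0,0,0,0,0]]'
python3 - <<'E'
from h import *
to((.578,.077,.181))
for n,b in(("scene",(280,120)),("top",(230,120))):
  cv2.imwrite(f"pics/g_{n}.png",cv2.resize(capture(n)["frame"][b[1]:b[1]+120,b[0]:b[0]+120,::-1],None,fx=5,fy=5,interpolation=cv2.INTER_CUBIC))
E
```

```text
time_s: 5.03
tcp_pos: [0.5776, 0.0767, 0.1806]
ee_rot: [[0.331, -0.944, -0.0], [-0.944, -0.331, -0.0], [0.0, 0.0, -1.0]]
wrist_force: [-0.5, 0.3, 0.4]
gripper_width: 0.708
time_s: 5.45
tcp_pos: [0.5776, 0.0767, 0.1805]
ee_rot: [[0.331, -0.944, -0.0], [-0.944, -0.331, -0.0], [0.0, 0.0, -1.0]]
wrist_force: [-0.0, -0.4, -0.2]
gripper_width: 0.325
tcp [0.5776 0.0767 0.1805] t 5.45 yaw_y -160.68 z [-0. -0. -1.] F [-0.  -0.4 -0.2] w 0.325
delta tool cm [-0.01 -0.05 -0.05]
```

View pics/g_scene.png

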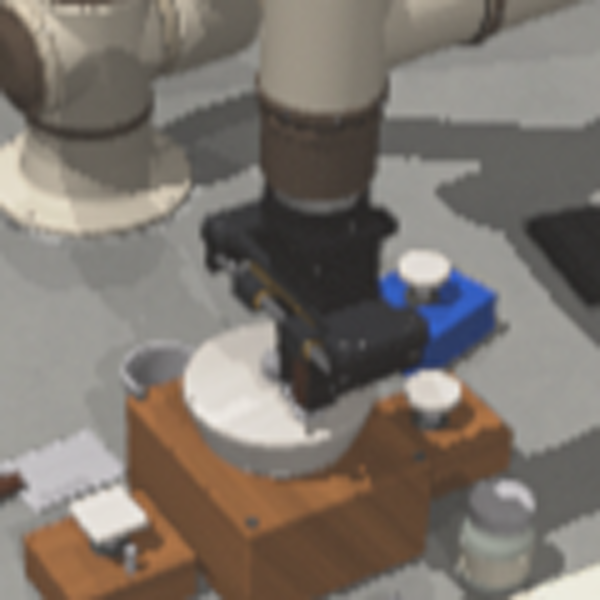

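```bash
python3 -m jog '[[0,0,0,0,0,0],[0,0,0,0,0,0],[0,0,0,0,0,0],[0,0,0,0,0,0],[0,0,0,0,0,0]]'
python3 - <<'E'
from h import *
s=sense();p=s["tcp_pos"][:2]
for ax in [(.5178,.0708),(.5165,.069)]:
  v=p-np.array(ax);print(np.linalg.norm(v),np.degrees(np.arctan2(v[1],v[0])))
th0=np.radians(7.3);r=.06
R=s["ee_rot"]
for k in range(50):
  a=th0-np.radians(7.2*k);b=a-np.radians(7.2)
  d=r*np.array([np.cos(b)-np.cos(a),np.sin(b)-np.sin(a),0])
  e=R.T@d*100
  print(f"[{e[0]:.2f},{e[1]:.2f},0,0,0,0]",end=",\n" if k%5==4 else ",")
E
```

```text
time_s: 5.97
tcp_pos: [0.5782, 0.0769, 0.1806]
ee_rot: [[0.331, -0.944, 0.001], [-0.944, -0.331, 0.0], [0.0, -0.001, -1.0]]
wrist_force: [3.5, 0.2, -2.0]
gripper_width: 0.28
0.06066532859774577 5.810446277074735
0.06216302274636132 7.339863327536303
[0.73,0.20,0,0,0,0],[0.69,0.29,0,0,0,0],[0.65,0.38,0,0,0,0],[0.60,0.46,0,0,0,0],[0.54,0.53,0,0,0,0],
[0.47,0.59,0,0,0,0],[0.39,0.64,0,0,0,0],[0.31,0.69,0,0,0,0],[0.22,0.72,0,0,0,0],[0.13,0.74,0,0,0,0],
[0.03,0.75,0,0,0,0],[-0.06,0.75,0,0,0,0],[-0.16,0.74,0,0,0,0],[-0.25,0.71,0,0,0,0],[-0.34,0.67,0,0,0,0],
[-0.42,0.63,0,0,0,0],[-0.49,0.57,0,0,0,0],[-0.56,0.50,0,0,0,0],[-0.62,0.43,0,0,0,0],[-0.67,0.35,0,0,0,0],
[-0.71,0.26,0,0,0,0],[-0.73,0.17,0,0,0,0],[-0.75,0.08,0,0,0,0],[-0.75,-0.02,0,0,0,0],[-0.75,-0.11,0,0,0,0],
[-0.73,-0.20,0,0,0,0],[-0.69,-0.29,0,0,0,0],[-0.65,-0.38,0,0,0,0],[-0.60,-0.46,0,0,0,0],[-0.54,-0.53,0,0,0,0],
[-0.47,-0.59,0,0,0,0],[-0.39,-0.64,0,0,0,0],[-0.31,-0.69,0,0,0,0],[-0.22,-0.72,0,0,0,0],[-0.13,-0.74,0,0,0,0],
[-0.03,-0.75,0,0,0,0],[0.06,-0.75,0,0,0,0],[0.16,-0.74,0,0,0,0],[0.25,-0.71,0,0,0,0],[0.34,-0.67,0,0,0,0],
[0.42,-0.63,0,0,0,0],[0.49,-0.57,0,0,0,0],[0.56,-0.50,0,0,0,0],[0.62,-0.43,0,0,0,0],[0.67,-0.35,0,0,0,0],
[0.71,-0.26,0,0,0,0],[0.73,-0.17,0,0,0,0],[0.75,-0.08,0,0,0,0],[0.75,0.02,0,0,0,0],[0.75,0.11,0,0,0,0],
```

The knob is gripped: opening 24.4 mm on a 25 mm peg. I start the turn, watching the force.

```bash
python3 -m jog '[[0.73,0.20,0,0,0,0],[0.69,0.29,0,0,0,0],[0.65,0.38,0,0,0,0],[0.60,0.46,0,0,0,0],[0.54,0.53,0,0,0,0]]'
python3 -m jog '[[0.47,0.59,0,0,0,0],[0.39,0.64,0,0,0,0],[0.31,0.69,0,0,0,0],[0.22,0.72,0,0,0,0],[0.13,0.74,0,0,0,0]]'
```

```text
time_s: 6.38
tcp_pos: [0.5719, 0.041, 0.1806]
ee_rot: [[0.331, -0.944, 0.003], [-0.944, -0.331, 0.002], [-0.001, -0.004, -1.0]]
wrist_force: [4.1, 3.3, -2.1]
gripper_width: 0.28
time_s: 6.8
tcp_pos: [0.5446, 0.0147, 0.1806]
ee_rot: [[0.331, -0.944, 0.002], [-0.944, -0.331, 0.001], [0.0, -0.003, -1.0]]
wrist_force: [2.7, 1.5, -3.3]
gripper_width: 0.277
```

```bash
python3 -m jog '[[0.03,0.75,0,0,0,0],[-0.06,0.75,0,0,0,0],[-0.16,0.74,0,0,0,0],[-0.25,0.71,0,0,0,0],[-0.34,0.67,0,0,0,0]]'
python3 -m jog '[[-0.42,0.63,0,0,0,0],[-0.49,0.57,0,0,0,0],[-0.56,0.50,0,0,0,0],[-0.62,0.43,0,0,0,0],[-0.67,0.35,0,0,0,0]]'
python3 -m jog '[[-0.71,0.26,0,0,0,0],[-0.73,0.17,0,0,0,0],[-0.75,0.08,0,0,0,0],[-0.75,-0.02,0,0,0,0],[-0.75,-0.11,0,0,0,0]]'
python3 -c "
from h import *
cv2.imwrite('pics/h1.png',cv2.resize(capture('scene')['frame'][120:240,280:400,::-1],None,fx=5,fy=5,interpolation=cv2.INTER_CUBIC))"
```

```text
time_s: 7.22
tcp_pos: [0.5064, 0.0101, 0.1806]
ee_rot: [[0.331, -0.944, 0.0], [-0.944, -0.331, 0.0], [0.0, -0.0, -1.0]]
wrist_force: [5.1, 1.0, -2.6]
gripper_width: 0.278
time_s: 7.63
tcp_pos: [0.4742, 0.0285, 0.1806]
ee_rot: [[0.331, -0.944, 0.001], [-0.944, -0.331, 0.0], [0.0, -0.001, -1.0]]
wrist_force: [6.2, 0.7, -5.2]
gripper_width: 0.277
time_s: 8.05
tcp_pos: [0.459, 0.0617, 0.1806]
ee_rot: [[0.332, -0.943, 0.002], [-0.943, -0.332, -0.001], [0.001, -0.002, -1.0]]
wrist_force: [9.0, -3.6, -7.0]
gripper_width: 0.278
```

View pics/h1.png

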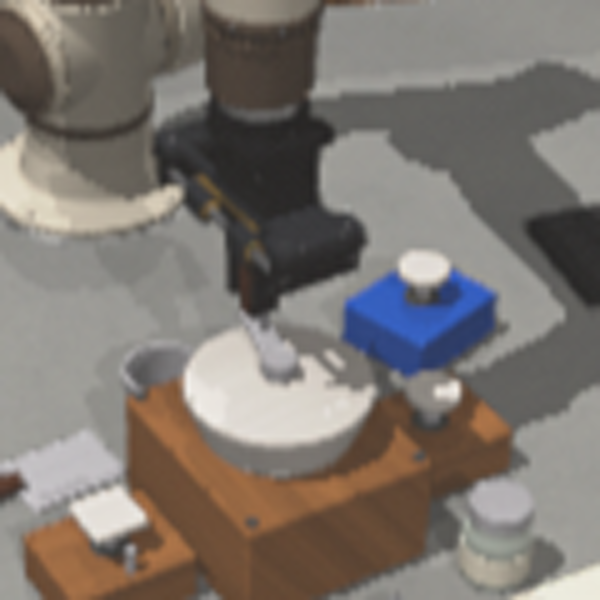

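The crank is following: the arm now points to the knob at crop (258,285), and the force stays under 12 N. I continue with the second half.

```bash
python3 -m jog '[[-0.73,-0.20,0,0,0,0],[-0.69,-0.29,0,0,0,0],[-0.65,-0.38,0,0,0,0],[-0.60,-0.46,0,0,0,0],[-0.54,-0.53,0,0,0,0]]'
python3 -m jog '[[-0.47,-0.59,0,0,0,0],[-0.39,-0.64,0,0,0,0],[-0.31,-0.69,0,0,0,0],[-0.22,-0.72,0,0,0,0],[-0.13,-0.74,0,0,0,0]]'
python3 -m jog '[[-0.03,-0.75,0,0,0,0],[0.06,-0.75,0,0,0,0],[0.16,-0.74,0,0,0,0],[0.25,-0.71,0,0,0,0],[0.34,-0.67,0,0,0,0]]'
python3 -m jog '[[0.42,-0.63,0,0,0,0],[0.49,-0.57,0,0,0,0],[0.56,-0.50,0,0,0,0],[0.62,-0.43,0,0,0,0],[0.67,-0.35,0,0,0,0]]'
python3 -m jog '[[0.71,-0.26,0,0,0,0],[0.73,-0.17,0,0,0,0],[0.75,-0.08,0,0,0,0],[0.75,0.02,0,0,0,0],[0.75,0.11,0,0,0,0]]'
python3 -m jog '[[0,0,0,0,0,0],[0,0,0,0,0,0],[0,0,0,0,0,0],[0,0,0,0,0,0],[0,0,0,0,0,0]]'
python3 -c "
from h import *
to((.5782,.0769,.1806))
cv2.imwrite('pics/h2.png',cv2.resize(capture('scene')['frame'][120:240,280:400,::-1],None,fx=5,fy=5,interpolation=cv2.INTER_CUBIC))"
```

```text
time_s: 8.52
tcp_pos: [0.4651, 0.0963, 0.1805]
ee_rot: [[0.332, -0.943, -0.001], [-0.943, -0.332, -0.005], [0.004, 0.003, -1.0]]
wrist_force: [8.2, -9.1, -4.2]
gripper_width: 0.275
time_s: 8.93
tcp_pos: [0.4893, 0.1212, 0.1804]
ee_rot: [[0.331, -0.944, -0.007], [-0.944, -0.331, -0.006], [0.003, 0.009, -1.0]]
wrist_force: [-2.5, -4.4, 3.6]
gripper_width: 0.278
time_s: 9.35
tcp_pos: [0.529, 0.128, 0.1804]
ee_rot: [[0.331, -0.944, -0.002], [-0.944, -0.331, -0.001], [-0.0, 0.002, -1.0]]
wrist_force: [-4.8, -0.9, 3.5]
gripper_width: 0.281
time_s: 9.77
tcp_pos: [0.5622, 0.1103, 0.1805]
ee_rot: [[0.331, -0.944, -0.001], [-0.944, -0.331, 0.001], [-0.001, 0.0, -1.0]]
wrist_force: [-5.3, 0.8, 4.3]
gripper_width: 0.278
time_s: 10.18
tcp_pos: [0.5783, 0.0774, 0.1805]
ee_rot: [[0.331, -0.944, 0.001], [-0.944, -0.331, 0.002], [-0.002, -0.001, -1.0]]
wrist_force: [-4.7, 4.1, 4.0]
gripper_width: 0.276
time_s: 10.6
tcp_pos: [0.5783, 0.0764, 0.1806]
ee_rot: [[0.331, -0.944, 0.001], [-0.944, -0.331, -0.001], [0.001, -0.001, -1.0]]
wrist_force: [-0.2, -4.4, 0.5]
gripper_width: 0.274
tcp [0.5783 0.0764 0.1806] t 10.6 yaw_y -160.67 z [ 1.3e-03 -6.0e-04 -1.0e+00] F [-0.2 -4.4  0.5] w 0.274
delta tool cm [-0.05 -0.01 -0.  ]
```

View pics/h2.png

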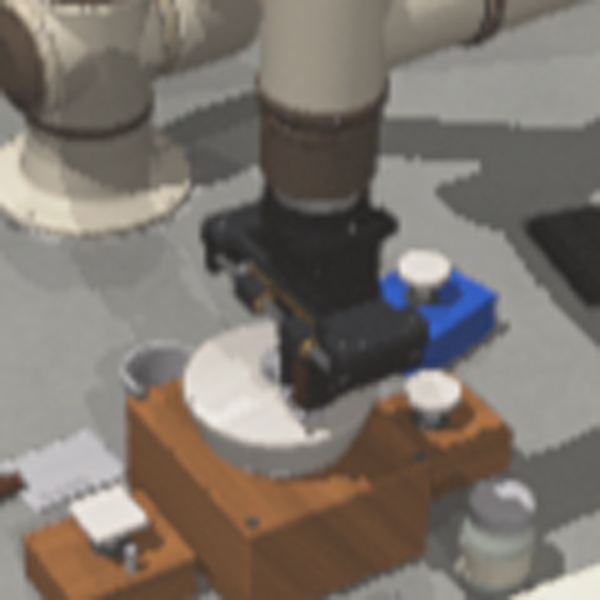

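The TCP is back within 0.5 mm. I let go, rise, and compare the knob with the first picture.

```bash
python3 -m jog '[[0,0,0,0,0,0],[0,0,0,0,0,0],[0,0,0,0,0,0],[0,0,0,0,0,0],[0,0,0,0,0,0]]' 8.7
python3 -m jog '[[0,0,0,0,0,0],[0,0,0,0,0,0],[0,0,-1.5,0,0,0],[0,0,-2,0,0,0],[0,0,-2,0,0,0]]'
python3 -m jog '[[0,0,-2,0,0,0],[0,0,-2,0,0,0],[0,0,0,0,0,0],[0,0,0,0,0,0],[0,0,0,0,0,0]]'
python3 -c "
from h import *
f=capture('scene')['frame']
a=np.hstack([cv2.imread('pics/scene0.png')[175:225,310:380],f[175:225,310:380,::-1]])
cv2.imwrite('pics/h3.png',cv2.resize(a,None,fx=5.5,fy=5.5,interpolation=cv2.INTER_CUBIC))
k=lambda h:(h[...,2]<95)&(h[...,1]>70)
for x in blobs(f,(332,183,352,208),k):print('knob scene',x)
to((.5674,-.0705,.13))
"
```

```text
time_s: 11.07
tcp_pos: [0.5777, 0.0772, 0.1805]
ee_rot: [[0.331, -0.944, 0.0], [-0.944, -0.331, 0.001], [-0.0, -0.001, -1.0]]
wrist_force: [0.2, -0.7, -0.2]
gripper_width: 0.571
time_s: 11.48
tcp_pos: [0.5772, 0.0767, 0.2357]
ee_rot: [[0.331, -0.944, -0.001], [-0.944, -0.331, -0.001], [0.0, 0.002, -1.0]]
wrist_force: [-0.4, -0.0, -0.3]
gripper_width: 0.939
time_s: 11.9
tcp_pos: [0.577, 0.0767, 0.2747]
ee_rot: [[0.331, -0.944, -0.001], [-0.944, -0.331, 0.0], [-0.001, 0.001, -1.0]]
wrist_force: [0.0, 0.2, 0.5]
gripper_width: 1.0
knob scene (np.int32(53), array([341.02, 194.6 ]), array([339, 189,   5,  12]))
tcp [0.5769 0.0766 0.2743] t 11.95 yaw_y -160.69 z [-2.3e-03 -3.0e-04 -1.0e+00] F [-0.3  0.7 -0.5] w 0.997
delta tool cm [13.58  5.73 14.43]
```

View pics/h3.png

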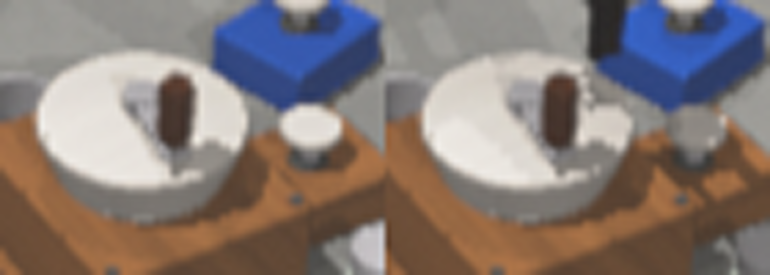

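The knob is back where it stood to within about 0.4 px (1 mm), standing free. Next I shut the fingers and move over the plate.

```bash
python3 -m jog '[[2.72,1.15,0,0,0,0],[2.72,1.15,0,0,0,0],[2.72,1.15,0,0,0,0],[2.71,1.14,0,0,0,0],[2.71,1.14,0,0,0,0]]' 0
python3 -m jog '[[0,0,3,0,0,0],[0,0,3,0,0,0],[0,0,3,0,0,0],[0,0,2.4,0,0,0],[0,0,0,0,0,0]]'
python3 -m jog '[[0,0,0,0,0,0],[0,0,0,0,0,0],[0,0,0,0,0,0],[0,0,0,0,0,0],[0,0,0,0,0,0]]'
python3 - <<'E'
from h import *
to((.5674,-.0705,.09))
for n,b in(("scene",(250,150)),("top",(270,130))):
  cv2.imwrite(f"pics/p_{n}.png",cv2.resize(capture(n)["frame"][b[1]:b[1]+100,b[0]:b[0]+110,::-1],None,fx=5.5,fy=5.5,interpolation=cv2.INTER_CUBIC))
E
```

```text
time_s: 12.37
tcp_pos: [0.5676, -0.0716, 0.2741]
ee_rot: [[0.331, -0.944, -0.003], [-0.944, -0.331, -0.0], [-0.001, 0.002, -1.0]]
wrist_force: [0.2, -0.2, -0.7]
gripper_width: 0.703
time_s: 12.78
tcp_pos: [0.5638, -0.0707, 0.1548]
ee_rot: [[0.329, -0.944, -0.014], [-0.944, -0.329, -0.0], [-0.004, 0.013, -1.0]]
wrist_force: [-0.7, -0.6, -1.0]
gripper_width: 0.33
time_s: 13.2
tcp_pos: [0.5691, -0.0703, 0.163]
ee_rot: [[0.331, -0.944, 0.003], [-0.944, -0.331, 0.0], [0.001, -0.003, -1.0]]
wrist_force: [-0.3, -0.4, -0.3]
gripper_width: 0.019
tcp [ 0.5691 -0.0703  0.163 ] t 13.2 yaw_y -160.67 z [ 2.7e-03  3.0e-04 -1.0e+00] F [-0.3 -0.4 -0.3] w 0.019
delta tool cm [-0.04  0.19  7.3 ]
```

View pics/p_scene.png

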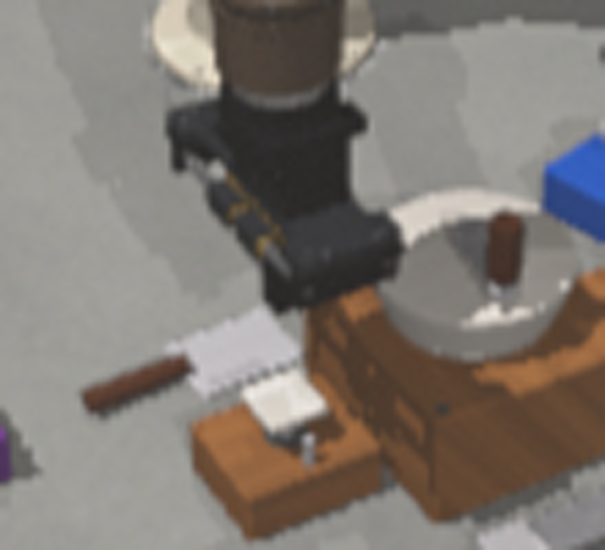

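View pics/p_top.png

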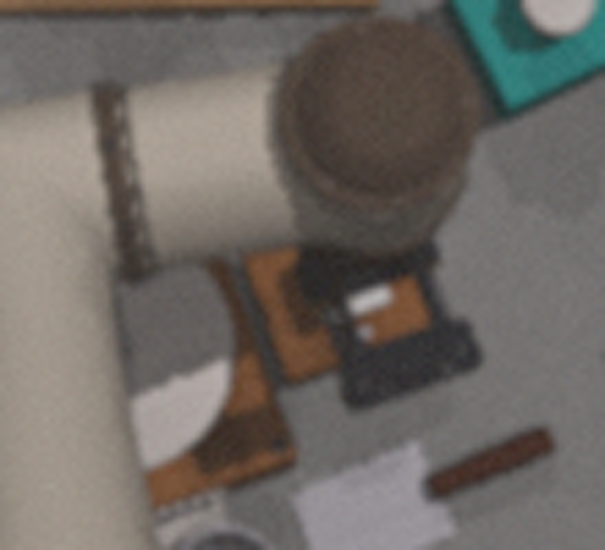

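The shut fingers are centred over the plate (scene crop (285,300) above (287,402)). I descend slowly to just above it.

```bash
python3 -m jog '[[0,0.04,1.4,0,0,0],[0,0.04,1.4,0,0,0],[0,0.04,1.4,0,0,0],[0,0,1.2,0,0,0],[0,0,1,0,0,0]]'
python3 -m jog '[[0,0,0.5,0,0,0],[0,0,0.2,0,0,0],[0,0,0.1,0,0,0],[0,0,0,0,0,0],[0,0,0,0,0,0]]'
python3 -m jog '[[0,0,0,0,0,0],[0,0,0,0,0,0],[0,0,0,0,0,0],[0,0,0,0,0,0],[0,0,0,0,0,0]]'
python3 -c "
from h import *
to((.5674,-.0705,.067))"
```

```text
time_s: 13.72
tcp_pos: [0.5671, -0.0708, 0.0969]
ee_rot: [[0.331, -0.944, -0.0], [-0.944, -0.331, 0.0], [-0.0, 0.0, -1.0]]
wrist_force: [0.7, 0.4, -0.7]
gripper_width: 0.01
time_s: 14.13
tcp_pos: [0.5678, -0.0708, 0.0902]
ee_rot: [[0.331, -0.944, 0.001], [-0.944, -0.331, 0.0], [0.0, -0.001, -1.0]]
wrist_force: [0.6, -0.6, 0.0]
gripper_width: 0.004
time_s: 14.55
tcp_pos: [0.5673, -0.0708, 0.0896]
ee_rot: [[0.331, -0.944, 0.0], [-0.944, -0.331, -0.0], [0.0, -0.0, -1.0]]
wrist_force: [0.7, -0.1, 0.0]
gripper_width: 0.006
tcp [ 0.5673 -0.0708  0.0896] t 14.55 yaw_y -160.67 z [ 2.e-04 -0.e+00 -1.e+00] F [ 0.7 -0.1  0. ] w 0.006
delta tool cm [-0.03 -0.01  2.26]
```

```bash

python3 -m jog '[[0,0,0.2,0,0,0],[0,0,0.2,0,0,0],[0,0,0.2,0,0,0],[0,0,0.1,0,0,0],[0,0,0.1,0,0,0]]' | grep -E 'pos|force'
python3 -m jog '[[0,0,0.1,0,0,0],[0,0,0,0,0,0],[0,0,0.1,0,0,0],[0,0,0,0,0,0],[0,0,0,0,0,0]]'| grep -E 'pos|force'
python3 -m jog '[[0,0,0.1,0,0,0],[0,0,0,0,0,0],[0,0,0.1,0,0,0],[0,0,0,0,0,0],[0,0,0,0,0,0]]'| grep -E 'pos|force'
python3 -m jog '[[0,0,0.1,0,0,0],[0,0,0,0,0,0],[0,0,0.1,0,0,0],[0,0,0,0,0,0],[0,0,0,0,0,0]]'| grep -E 'pos|force'
```

```text
tcp_pos: [0.5672, -0.0708, 0.0812]
wrist_force: [-0.4, 0.2, 0.6]
tcp_pos: [0.5673, -0.0708, 0.0796]
wrist_force: [-0.8, 0.2, -0.1]
tcp_pos: [0.5674, -0.0708, 0.0778]
wrist_force: [-1.2, -0.2, 3.5]
tcp_pos: [0.5674, -0.0708, 0.0756]
wrist_force: [-0.4, -0.6, 4.0]
```

Contact came at about 0.079 m as expected, at 4 N. I press on to 0.067 m.

```bash

python3 -m jog '[[0,0,0.15,0,0,0],[0,0,0.15,0,0,0],[0,0,0.1,0,0,0],[0,0,0.1,0,0,0],[0,0,0.1,0,0,0]]' | grep -E 'pos|force'
python3 -m jog '[[0,0,0.1,0,0,0],[0,0,0.1,0,0,0],[0,0,0,0,0,0],[0,0,0,0,0,0],[0,0,0,0,0,0]]'| grep -E 'pos|force'
python3 -m jog '[[0,0,0,0,0,0],[0,0,0,0,0,0],[0,0,0,0,0,0],[0,0,0,0,0,0],[0,0,0,0,0,0]]'| grep -E 'pos|force'
python3 - <<'E'
from h import *
to((.5674,-.0705,.067))
f=np.mean([sense()["wrist_force"][2] for _ in range(5)]);print(f)
for n,b in(("scene",(270,190)),("top",(310,155))):
  cv2.imwrite(f"pics/q_{n}.png",cv2.resize(capture(n)["frame"][b[1]:b[1]+60,b[0]:b[0]+65,::-1],None,fx=9,fy=9,interpolation=cv2.INTER_CUBIC))
E
```

```text
tcp_pos: [0.5674, -0.0708, 0.0696]
wrist_force: [-2.0, 0.1, 5.5]
tcp_pos: [0.5674, -0.0708, 0.0678]
wrist_force: [-1.3, -0.2, 6.0]
tcp_pos: [0.5674, -0.0708, 0.0678]
wrist_force: [-0.6, 0.3, 6.0]
tcp [ 0.5674 -0.0708  0.0678] t 17.47 yaw_y -160.67 z [ 2.e-04 -1.e-04 -1.e+00] F [-0.6  0.3  6. ] w 0.003
delta tool cm [-0.03 -0.01  0.08]
5.984475008735641
```

View pics/q_scene.png

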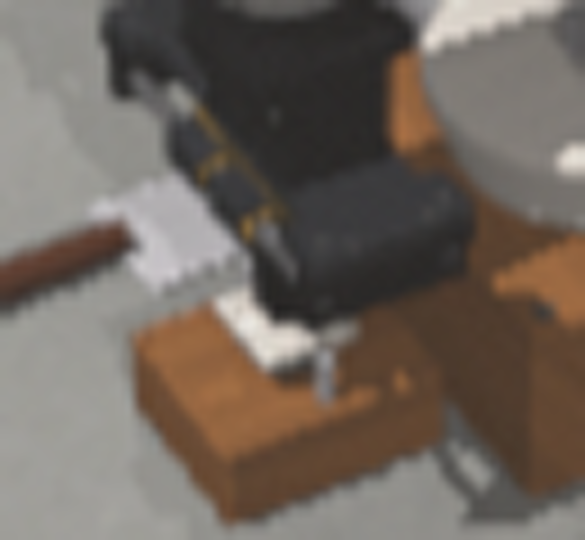

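```bash

python3 -m jog '[[0,0,0.08,0,0,0],[0,0,0,0,0,0],[0,0,0,0,0,0],[0,0,0,0,0,0],[0,0,0,0,0,0]]'| grep -E 'pos|force'
for i in 1 2 3; do python3 -m jog '[[0,0,0,0,0,0],[0,0,0,0,0,0],[0,0,0,0,0,0],[0,0,0,0,0,0],[0,0,0,0,0,0]]'| grep -E 'pos|force'; done
python3 - <<'E'
from h import *
F=[];Z=[]
for i in range(10):
    c=capture("scene");s=sense();F.append(s["wrist_force"][2]);Z.append(s["tcp_pos"][2])
print(np.mean(F),np.std(F),np.mean(Z),sense()["time_s"])
# predicted pixels: post top near (+x) and plate corners at 3 heights
y=.3375;ex=np.array([np.cos(y),np.sin(y)]);ey=np.array([-ex[1],ex[0]]);P=np.array([.5674,-.0705])
q=lambda a,b,z:tuple(((np.array(proj(c,[*(P+a*ex+b*ey),z]))-[270,195])*12).round(0))
print("post",q(.034,0,.067),q(.038,-.0,.067))
for z in(.063,.067,.071,.079):print(z,[q(a,b,z) for a,b in((.023,-.023),(.023,.023),(-.023,-.023))])
f=c["frame"][195:240,270:330,::-1]
cv2.imwrite("pics/r.png",cv2.resize(f,None,fx=12,fy=12,interpolation=cv2.INTER_CUBIC))
E
```

```text
tcp_pos: [0.5674, -0.0708, 0.067]
wrist_force: [-1.4, 0.6, 6.8]
tcp_pos: [0.5674, -0.0708, 0.067]
wrist_force: [-2.5, 0.7, 6.5]
tcp_pos: [0.5674, -0.0708, 0.067]
wrist_force: [-1.1, 0.4, 5.7]
tcp_pos: [0.5674, -0.0708, 0.067]
wrist_force: [-2.0, 0.6, 5.9]
6.269284726750263 0.3856518788725734 0.0670248112355972 19.7333
post (np.float64(437.0), np.float64(412.0)) (np.float64(443.0), np.float64(419.0))
0.063 [(np.float64(356.0), np.float64(425.0)), (np.float64(484.0), np.float64(376.0)), (np.float64(288.0), np.float64(339.0))]
0.067 [(np.float64(356.0), np.float64(415.0)), (np.float64(484.0), np.float64(366.0)), (np.float64(288.0), np.float64(330.0))]
0.071 [(np.float64(356.0), np.float64(406.0)), (np.float64(484.0), np.float64(357.0)), (np.float64(288.0), np.float64(320.0))]
0.079 [(np.float64(355.0), np.float64(387.0)), (np.float64(484.0), np.float64(338.0)), (np.float64(287.0), np.float64(302.0))]
```

View pics/r.png

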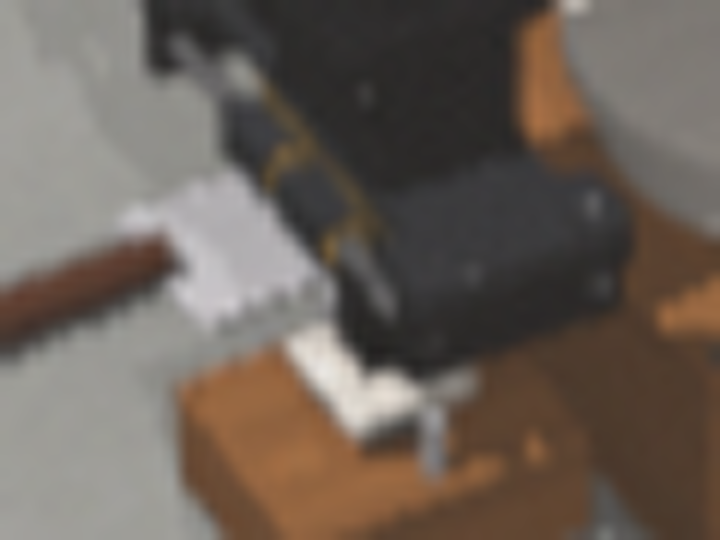

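The plate's front corner is at crop (357,418), against (356,415) predicted for a 67 mm top. The measured TCP is steady at 0.0670 m, and contact began between 0.0796 and 0.0778 m. I take a quick last look at the rest, then hand in.

```bash
python3 - <<'E'
from h import *
f=capture("scene")["frame"];cv2.imwrite("pics/z.png",f[:,:,::-1])
E
```

```text
(no output)
```

View pics/z.png

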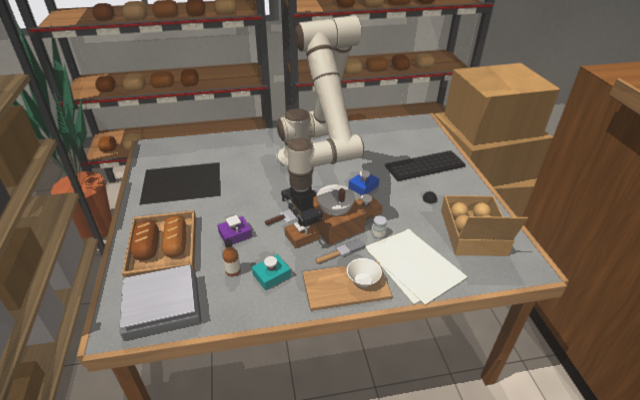

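The bystanders are where they were. The knob stands at (341,195) and the fingers hold the plate at (300,222).

```bash
python3 -c "
from station import *
print(finish_job())"
```

```text
the job is handed in; nothing more can be done
None
```

I turned the crank one full turn clockwise by its knob and let it go. I then pressed the square plate half way with shut fingers and handed the job in, at about 20 s, while still holding it there.

- **Crank:** The knob ended within about 0.4 px (roughly 1 mm) of where it stood at the start. The highest force I read during the turn was about 13 N.
- **Plate:** The fingertips held steady at 67.0 mm. Contact came between 79.6 and 77.8 mm, so the travel is about 11 to 12.5 mm. The plate's front corner in the picture fits a top at 67 mm, level with the posts.
- **Disagreements:** The settled push averaged 6.3 N where 7 N is expected, which would suggest up to about 3 mm less travel. The plate's corner against the post in the picture hints at 1 to 2 mm more. I kept the position-based value.
- **Everything else:** In the last picture, the other things on the counter look unmoved. I never went near the round button.

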